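# Pack the spice tins and clip the tub shut

### The job

Pack up the spices: take the open, empty tin or tins out of the clip-lock tub and stand them upright in the white draining tray, then stand every green-lidded full tin from the cork mat in the tub, one to a place, upright and in the middle between the blue stops without touching them. When they are all in, swing the lid down shut, then flip the steel loop of the red latch up and over the keeper on the lid so that it drops behind the lip, and press the red lever all the way down until the lid is drawn tight. Leave the mug, the jar and the bowl alone.

Things in the scene. Friction and masses are not known exactly. Their poses are not given: they have to be found in the camera images.
- tub: fixed white tub, 150 (its x) x 360 (y) x 105 mm high, walls 5 mm; origin: centre of underside; -x side = front with the red latch, towards the robot. A grey deck at z 44.5 mm has four places (yellow discs) at x 0, y -120, -40, 40, 120 mm, one or two taken by empty tins at the start; any free one suits any tin. Blue stops round each rise 6.5 mm; their faces are 27 mm from its centre in x and y
- tin0: one of up to four full spice tins (only some are present): aluminium cylinder, 42 mm diameter, 40 mm tall, green lid on its top 10 mm; about 110 g; origin at the centre of its underside, z up its axis; starts upright on the cork mat
- tin1: one of up to four full spice tins (only some are present): aluminium cylinder, 42 mm diameter, 40 mm tall, green lid on its top 10 mm; about 110 g; origin at the centre of its underside, z up its axis; starts upright on the cork mat
- tin2: one of up to four full spice tins (only some are present): aluminium cylinder, 42 mm diameter, 40 mm tall, green lid on its top 10 mm; about 110 g; origin at the centre of its underside, z up its axis; starts upright on the cork mat
- tin3: one of up to four full spice tins (only some are present): aluminium cylinder, 42 mm diameter, 40 mm tall, green lid on its top 10 mm; about 110 g; origin at the centre of its underside, z up its axis; starts upright on the cork mat
- empty0: an empty tin (one or two of the four are present): same size as the full ones (42 mm diameter, 40 mm tall), bare aluminium with a dark open top, about 40 g; origin at the centre of its underside; starts upright in place 1, counted from the tub's -y end
- empty1: an empty tin (one or two of the four are present): same size as the full ones (42 mm diameter, 40 mm tall), bare aluminium with a dark open top, about 40 g; origin at the centre of its underside; starts upright in place 2, counted from the tub's -y end
- empty2: an empty tin (one or two of the four are present): same size as the full ones (42 mm diameter, 40 mm tall), bare aluminium with a dark open top, about 40 g; origin at the centre of its underside; starts upright in place 3, counted from the tub's -y end
- empty3: an empty tin (one or two of the four are present): same size as the full ones (42 mm diameter, 40 mm tall), bare aluminium with a dark open top, about 40 g; origin at the centre of its underside; starts upright in place 4, counted from the tub's -y end
- tray: white draining tray, fixed, 150 mm (x) by 210 mm (y) outside, 22 mm high, walls 4 mm, floor 4 mm thick; origin at the centre of its underside; left or right of the tub
- mat: cork mat, fixed, 190 x 190 x 3 mm, on which the full tins stand; origin at the centre of its underside; on the other side from the tray
- lid (a joint): angle of the clear, blue-rimmed lid (rad): 0 fully tight, 1.57 upright; starts 1.55 to 1.68, stays about where it is left by hinge friction (1.2 N at its edge). Shut but unlatched, the springy rubber seal holds it proud at about 0.03; squeezing it tight takes about 8 N at its edge. 147 mm from hinge to front edge, 360 mm wide (y), 8 mm thick, 250 g
- lid_hinge (a point): middle of the lid's hinge line (which runs along the tub's y), at the underside of the lid, 105.5 mm above the tub's underside; axes as the lid's: when shut, x points from the front to the hinge and z up; as the lid opens its front edge rises and swings over to +x
- keeper (a point): on the keeper, where the latch's bar belongs: the bar's centre when it is hooked and drawn tight; axes as the lid's. The keeper is a white block 48 mm wide (y) at the middle of the lid's front edge; its flat top, 3 mm below this point, reaches 33 mm back (+x) from it; ahead of it (-x) stands a lip, inner face 3 mm away, 4 mm thick, 5.5 mm above the flat top
- lever (a joint): angle of the red latch lever (rad); pivot axis along the tub's y at tub x -101, z 82 mm. 0: fully open, pointing out from the front and 57 deg up; grows as pressed out and down; 2.06: fully down, 61 deg below level. Starts 0 to 0.25; stays where left (1 N friction at its tip). Hooked, it takes a few N, and from about 1.7 it is over centre and pulls itself home
- lever_tip (a point): middle of the lever's outer end, 58 mm from the pivot; the lever is a plate 36 mm wide (y), 5 mm thick
- bail (a joint): angle of the steel loop relative to the lever (rad): 0 lying out in front on its stop (pointing out and 40 deg up with the lever fully open), grows as it is flipped up and over towards the lid; swings freely, falls by its weight to either side; about 1.6 to 1.9 when its bar lies on the keeper with the lever open, about 3.3 when latched
- bail_pivot (a point): pivot of the loop on the lever, axis along the tub's y, 12 mm from the lever's pivot (30 deg above level outward when the lever is fully open); moves with the lever
- bail_bar (a point): middle of the loop's steel bar, 6 mm diameter, 66 mm long along y, 59.5 mm from the loop's pivot; two legs join it to the pivot at 30 mm to either side, outside the keeper and lever
- bail_tab (a point): middle of the red finger tab that stands out from the middle of the bar, 73.5 mm from the loop's pivot: 24 mm wide along y (a good pinch), 22 mm long away from the bar, 7 mm thick
- mug: bystander: blue mug, 72 mm wide, 85 mm tall
- jar: bystander: jar with yellow cap, 68 mm wide, 100 mm tall
- bowl: bystander: white bowl, 120 mm wide, 50 mm tall, beyond the tub
Not all that is in view belongs to the job. Leave any purple look-alike of the tin2 alone.

How it is judged:
On the way, in this order (a step that is already met when the one before it is completed fails the run):
1. every empty tin stands in the tray and every full tin stands centred in a place of the tub, released, with the lid still open (x of tin0 in the frame of tub between -0.006 and 0.006 m and (y of tin0 in the frame of tub between -0.126 and -0.114 m or y of tin0 in the frame of tub between -0.046 and -0.034 m or y of tin0 in the frame of tub between 0.034 and 0.046 m or y of tin0 in the frame of tub between 0.114 and 0.126 m) and angle between each of tin0, tin1, tin2, tin3, empty0, empty1, empty2, empty3's own z axis and vertical below 0.1 rad and z of tin0 in the frame of tub between 0.035 and 0.05 m and x of tin1 in the frame of tub between -0.006 and 0.006 m and (y of tin1 in the frame of tub between -0.126 and -0.114 m or y of tin1 in the frame of tub between -0.046 and -0.034 m or y of tin1 in the frame of tub between 0.034 and 0.046 m or y of tin1 in the frame of tub between 0.114 and 0.126 m) and z of tin1 in the frame of tub between 0.035 and 0.05 m and x of tin2 in the frame of tub between -0.006 and 0.006 m and (y of tin2 in the frame of tub between -0.126 and -0.114 m or y of tin2 in the frame of tub between -0.046 and -0.034 m or y of tin2 in the frame of tub between 0.034 and 0.046 m or y of tin2 in the frame of tub between 0.114 and 0.126 m) and z of tin2 in the frame of tub between 0.035 and 0.05 m and x of tin3 in the frame of tub between -0.006 and 0.006 m and (y of tin3 in the frame of tub between -0.126 and -0.114 m or y of tin3 in the frame of tub between -0.046 and -0.034 m or y of tin3 in the frame of tub between 0.034 and 0.046 m or y of tin3 in the frame of tub between 0.114 and 0.126 m) and z of tin3 in the frame of tub between 0.035 and 0.05 m and x of empty0 in the frame of tray between -0.06 and 0.06 m and y of empty0 in the frame of tray between -0.09 and 0.09 m and z of each of empty0, empty1, empty2, empty3 in the frame of tray below 0.012 m and x of empty1 in the frame of tray between -0.06 and 0.06 m and y of empty1 in the frame of tray between -0.09 and 0.09 m and x of empty2 in the frame of tray between -0.06 and 0.06 m and y of empty2 in the frame of tray between -0.09 and 0.09 m and x of empty3 in the frame of tray between -0.06 and 0.06 m and y of empty3 in the frame of tray between -0.09 and 0.09 m and value of joint lid above 0.8 rad and linear speed of each of tin0, tin1, tin2, tin3 below 0.05 m/s), for 0.2 s.
2. the lid is down and the lever still open (value of joint lid below 0.06 rad and value of joint lever below 0.8 rad), for 0.2 s.
3. the loop's bar lies on the keeper behind its lip, the lid down and the lever not yet pressed (x of bail_bar in the frame of keeper between -0.003 and 0.025 m and z of bail_bar in the frame of keeper between -0.004 and 0.004 m and value of joint lid below 0.06 rad and value of joint lever below 1.2 rad), for 0.2 s.
At the end, for the whole second after the job is handed in: full tins upright on the tub's deck, each within 6 mm of a place's centre in the tub's x and y; empty tins upright on the tray's floor; the bar behind the keeper's lip, lever down (over 1.9 rad), lid tight (under 0.014 rad); all at rest (x of tin0 in the frame of tub between -0.006 and 0.006 m and (y of tin0 in the frame of tub between -0.126 and -0.114 m or y of tin0 in the frame of tub between -0.046 and -0.034 m or y of tin0 in the frame of tub between 0.034 and 0.046 m or y of tin0 in the frame of tub between 0.114 and 0.126 m) and angle between each of tin0, tin1, tin2, tin3, empty0, empty1, empty2, empty3's own z axis and vertical below 0.1 rad and z of tin0 in the frame of tub between 0.035 and 0.05 m and x of tin1 in the frame of tub between -0.006 and 0.006 m and (y of tin1 in the frame of tub between -0.126 and -0.114 m or y of tin1 in the frame of tub between -0.046 and -0.034 m or y of tin1 in the frame of tub between 0.034 and 0.046 m or y of tin1 in the frame of tub between 0.114 and 0.126 m) and z of tin1 in the frame of tub between 0.035 and 0.05 m and x of tin2 in the frame of tub between -0.006 and 0.006 m and (y of tin2 in the frame of tub between -0.126 and -0.114 m or y of tin2 in the frame of tub between -0.046 and -0.034 m or y of tin2 in the frame of tub between 0.034 and 0.046 m or y of tin2 in the frame of tub between 0.114 and 0.126 m) and z of tin2 in the frame of tub between 0.035 and 0.05 m and x of tin3 in the frame of tub between -0.006 and 0.006 m and (y of tin3 in the frame of tub between -0.126 and -0.114 m or y of tin3 in the frame of tub between -0.046 and -0.034 m or y of tin3 in the frame of tub between 0.034 and 0.046 m or y of tin3 in the frame of tub between 0.114 and 0.126 m) and z of tin3 in the frame of tub between 0.035 and 0.05 m and x of empty0 in the frame of tray between -0.06 and 0.06 m and y of empty0 in the frame of tray between -0.09 and 0.09 m and z of each of empty0, empty1, empty2, empty3 in the frame of tray below 0.012 m and x of empty1 in the frame of tray between -0.06 and 0.06 m and y of empty1 in the frame of tray between -0.09 and 0.09 m and x of empty2 in the frame of tray between -0.06 and 0.06 m and y of empty2 in the frame of tray between -0.09 and 0.09 m and x of empty3 in the frame of tray between -0.06 and 0.06 m and y of empty3 in the frame of tray between -0.09 and 0.09 m and x of bail_bar in the frame of keeper between -0.003 and 0.025 m and z of bail_bar in the frame of keeper between -0.004 and 0.004 m and value of joint lid below 0.014 rad and value of joint lever above 1.9 rad and linear speed of each of tin0, tin1, tin2, tin3, empty0, empty1, empty2, empty3 below 0.02 m/s); the robot touches nothing.
It fails at once if the mug is moved more than 30 mm or tipped (distance of mug from where it was at the start of the episode above 0.03 m or angle between mug's own z axis and vertical above 0.3 rad).
It fails at once if the jar is moved more than 30 mm or tipped (distance of jar from where it was at the start of the episode above 0.03 m or angle between jar's own z axis and vertical above 0.3 rad).
It fails at once if the bowl is moved more than 30 mm or tipped (distance of bowl from where it was at the start of the episode above 0.03 m or angle between bowl's own z axis and vertical above 0.3 rad).
Of tin0, tin1, tin2, tin3 only 2 to 4 are there at a start; the rules pass over those that are not, and their reading is None.
Of empty0, empty1, empty2, empty3 only 1 to 2 are there at a start; the rules pass over those that are not, and their reading is None.
At some moment in a run one of tin0, tin1, tin2, tin3, empty0, empty1, empty2, empty3 may be knocked a few centimetres aside while the robot is not near it.
It also fails if it takes over 210 s, if anything falls off the work surface, if the arm or the gripper's body presses on something with over 40 N, if the wrist force passes 120 N, or if a joint passes its speed limit or range.

### The arm

A 6-joint arm with a two-finger parallel gripper is mounted at the origin on the work surface. World frame = base frame: x ahead of the robot, y to its left, z up, the work surface at z = 0. Lengths are in m, angles in rad, forces in N, time in s.
With the tool pointing down it reaches from about 0.35 to 0.875 m from the base axis. Payload 4.2 kg.
Tool frame: the origin (TCP) lies midway between the tips of the shut fingers; the grasp point (between the pads) lies 19 mm behind it; z points along the fingers, y is the line along which they close (so a half turn about z gives the same grasp; the last joint's range is limited). The gripper opens to 87 mm and grips with 3 to 60 N. Pads are 19 mm wide; open, the fingers measure 117 mm over their backs; the gripper's body (75 mm by 190 mm) begins 51 mm behind the grasp point.
Start: joints at [1.554, 0.385, 0.008, 0, -1.194, -0.259], TCP at [0.17, 0.601, 0.223] pointing down, gripper open.
Joint ranges: [-3.14, 3.14], [-1.21, 2.06], [-1.07, 1.41], [-3.16, 2.05], [-2.99, -0.16], [-3.1, 3.1]. Speed limits (rad/s): [2.79, 2.79, 3.14, 3.14, 3.14, 3.14].

### API

Orientations are given as a rotation vector (axis times angle).
In Python, from plant import ctrl gives the robot as it stands. Calls block until the motion is done:
- ctrl.move_ptp(position, orientation): joint-space move of the TCP to a pose.
- ctrl.servo_line(position, orientation=None, speed=0.15): straight line of the TCP; orientation=None keeps the orientation; speed is the mean speed in m/s.
- ctrl.goto_joints(angles): joint-space move.
- ctrl.set_gripper(opening): opening from 0.0 (shut) to 1.0 (fully open); the grip force is fixed at half the most; returns when the fingers have stopped.
- ctrl.hold(seconds).
- ctrl.solve_ik(position, orientation): joint angles nearest the present ones, or None.
- ctrl.camera(name): name is "side" or "top"; returns (picture, depth): 400x640x3 uint8, blue, green, red; 400x640 float32, m along the optical axis (not along the pixel's ray), 0 where there is no reading.
- ctrl.get_calibration(name): a dict with "vfov" (degrees; the focal length in pixels is half the picture's height over the tangent of half this angle, whatever the lens; pixels are square), "cx", "cy" (the principal point, pixels), "T" (4x4, takes a point from camera to world coordinates). Camera axes: x right, y down, z forward; pixel columns grow to the right and rows downward; lengths in m; the calibration is good to about 2 mm. A picture is of the moment at which its call begins. get_calibration takes no time and is no camera call.
A pose or a line that the arm cannot do raises ctrl.IKError and nothing moves.
- ctrl.job_done(): hands the job in; it is judged then, once.
Readings, each from a call of its own:
- ctrl.get_time_s(): time.
- ctrl.get_joints(): joint angles.
- ctrl.get_dq(): joint speeds.
- ctrl.get_tau(): joint torques, N m.
- ctrl.get_ee_pos(): TCP position.
- ctrl.get_ee_rot(): TCP orientation.
- ctrl.get_ft_force(): force on the tool from outside, world axes, zero at the start.
- ctrl.get_ft_torque(): the same for the moment, N m.
- ctrl.get_gripper_width(): opening from 0.0 (shut) to 1.0 (fully open).
- ctrl.get_finger_force(): force on a finger pad.
Only numpy, scipy, OpenCV 4.12 (cv2) and the standard library are available. Lean on these libraries where they do the work, as an engineer would, in place of code of your own. Each camera call takes 0.05 s, during which the arm holds its last target. There are 200 camera calls.

## Working session

There is one attempt and no reset: what is moved stays moved. The work goes in short steps, each a Python script; the robot and the scene stay as the last script left them, time stands still between calls to the robot, and variables do not carry over. Pictures are saved under pics/ and viewed, at most 14 in all, crops included, and the job is handed in when it is done.

```bash
mkdir -p pics; ls; python3 - <<'E'
from plant import ctrl
import cv2,numpy as np
for n in("top","side"):
    p,d=ctrl.camera(n); cv2.imwrite(f"pics/{n}0.png",p); np.save(f"{n}0.npy",d)
    c=ctrl.get_calibration(n); print(n,c)
    print((d==0).mean(), d[200,320])
print(ctrl.get_ee_rot(),ctrl.get_time_s())
E
```

```text
pics
top {'vfov': 48.02770642580753, 'cx': 316.5228821268442, 'cy': 195.8826060722426, 'T': array([[-0.01357612, -0.99901319,  0.04228878,  0.5461131 ],
       [-0.99976043,  0.01283578, -0.01772919,  0.00878027],
       [ 0.01716889, -0.04251934, -0.99894811,  1.33931946],
       [ 0.        ,  0.        ,  0.        ,  1.        ]])}
0.0041171875 1.2968485
side {'vfov': 50.07649779841121, 'cx': 324.3927838426334, 'cy': 203.1322739010653, 'T': array([[ 0.72459358, -0.53166486,  0.43851639,  0.12194788],
       [-0.68916328, -0.5550462 ,  0.46580864, -0.50804003],
       [-0.00425723, -0.63973134, -0.76858681,  0.95816122],
       [ 0.        ,  0.        ,  0.        ,  1.        ]])}
0.00417578125 1.1443579
[ 3.10983863e+00 -4.31807202e-01 -2.38355570e-04] 0.1
```

View pics/top0.png

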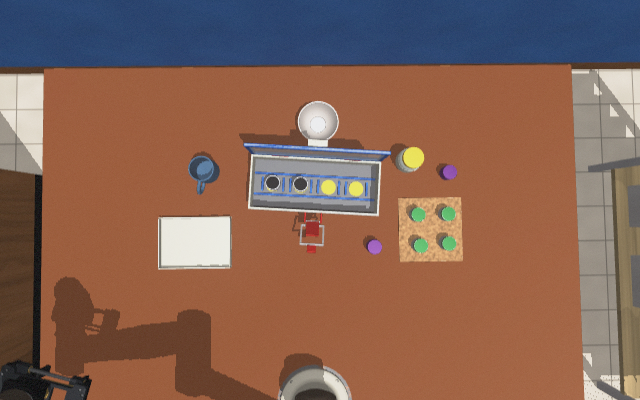

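View pics/side0.png

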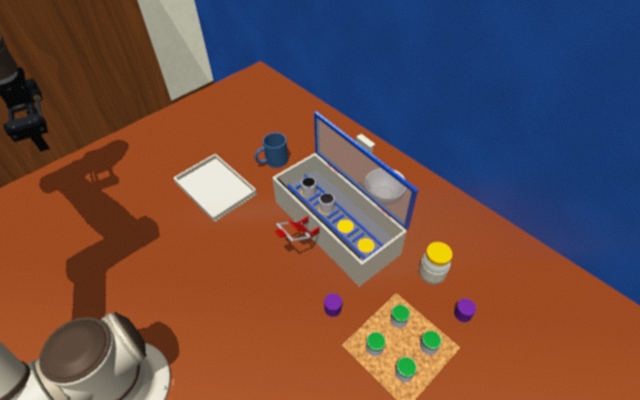

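Top view (up = +x, left = +y):
- **Full green tins on the cork:** (418,215), (448,214), (420,245), (449,244).
- **Purple look-alikes to leave alone:** (375,247), (449,172). The yellow jar cap at (413,158) and the yellow discs at (328,187), (356,189) could also confuse.
- **Empties (dark tops):** (273,183) and (301,184), so places 4 and 3.
- **Tray:** about (195,242). **Latch:** about (312,230).

```bash
cat > h.py <<'E'
from plant import ctrl
import cv2, numpy as np
from scipy.spatial.transform import Rotation as R
def shot(n="top"):
    p,d=ctrl.camera(n); return p,d,ctrl.get_calibration(n)
def fpx(c): return 200/np.tan(np.radians(c["vfov"])/2)
def cloud(d,c):
    v,u=np.indices(d.shape); f=fpx(c)
    P=np.stack([(u-c["cx"])/f*d,(v-c["cy"])/f*d,d],-1)
    return P@c["T"][:3,:3].T+c["T"][:3,3]
def ray(u,v,z,c):
    f=fpx(c); r=c["T"][:3,:3]@np.array([(u-c["cx"])/f,(v-c["cy"])/f,1]); o=c["T"][:3,3]
    return o+r*(z-o[2])/r[2]
def blobs(m,amin=15):
    n,l,s,ce=cv2.connectedComponentsWithStats(m.astype(np.uint8))
    return [(ce[i],s[i,4],l==i) for i in range(1,n) if s[i,4]>=amin]
def hsv(p): return cv2.cvtColor(p,cv2.COLOR_BGR2HSV)
def greens(p,d,c,z=None):
    H=hsv(p); C=cloud(d,c); out=[]
    m=(H[...,0]>50)&(H[...,0]<80)&(H[...,1]>120)&(H[...,2]>60)
    for ce,a,l in blobs(m):
        zt=np.percentile(C[l][:,2],80); t=l&(C[...,2]>zt-.006)
        v,u=np.nonzero(t); q=ray(u.mean(),v.mean(),zt if z is None else z,c); out.append((q,a,ce))
    return out
E
python3 - <<'E'
from h import *
np.set_printoptions(precision=4,suppress=True)
for n in("top","side"):
    p,d,c=shot(n); H=hsv(p); C=cloud(d,c)
    print(n)
    for q,a,ce in greens(p,d,c): print(" green",q,a,ce)
    m=(H[...,0]>22)&(H[...,0]<35)&(H[...,1]>150)&(H[...,2]>120)
    for ce,a,l in blobs(m): print(" yellow",ray(*ce,.045,c),np.median(C[l][:,2]),a,ce)
    X=C; reg=(X[...,0]>.4)&(X[...,0]<.75)&(abs(X[...,1]-.0)<.25)
    m=reg&(p.max(-1)<60)
    for ce,a,l in blobs(m,20): print(" dark",ray(*ce,.0845,c),np.median(C[l][:,2]),a,ce)
    m=reg&(H[...,2]>150)&(H[...,1]<60)&(C[...,2]>.100)&(C[...,2]<.1095)
    b=max(blobs(m),key=lambda b:b[1]); v,u=np.nonzero(m)
    W=np.array([ray(x,y,.105,c)[:2] for x,y in zip(u,v)]).astype(np.float32)
    print(" rim",cv2.minAreaRect(W),len(W))
    m=(H[...,0]<8)&(H[...,1]>180)&(C[...,2]>.05)
    for ce,a,l in blobs(m,5): print(" red",C[l].mean(0),a,ce)
    m=(C[...,2]>.015)&(C[...,2]<.03)&(H[...,2]>120)&(H[...,1]<60)
    for ce,a,l in blobs(m,40): print(" tray?",C[l].min(0),C[l].max(0),a,ce)
    m=(H[...,0]>105)&(H[...,0]<125)&(H[...,1]>120)&(C[...,2]>.12)
    for ce,a,l in blobs(m,20): print(" lidblue",C[l].min(0),C[l].max(0),a,ce)
p=cv2.imread("pics/top0.png")[135:260,235:395]; cv2.imwrite("pics/crop1.png",cv2.resize(p,None,fx=4.5,fy=4.5,interpolation=cv2.INTER_CUBIC))
E
```

```text
top
 green [ 0.548  -0.3099  0.0453] 74 [418.9865 212.7703]
 green [ 0.5459 -0.3966  0.0444] 105 [448.781  213.1333]
 green [ 0.461  -0.3179  0.0453] 35 [422.4857 242.9143]
 green [ 0.4628 -0.3983  0.0443] 75 [450.04   242.0667]
 yellow [ 0.7111 -0.2971  0.045 ] 0.09930297078339889 324 [413.284  156.7809]
 rim ((0.5937327146530151, -0.005058020353317261), (0.35950329899787903, 0.22393324971199036), 86.03218078613281) 638
 red [0.5397 0.0209 0.0918] 11 [304.4545 217.3636]
 red [ 0.5369 -0.0238  0.0906] 7 [320.5714 218.1429]
 red [ 0.5053 -0.002   0.1307] 74 [312.9189 230.2027]
 red [0.4556 0.004  0.1301] 57 [311.0351 248.7368]
 tray? [ 0.7716 -0.0691  0.015 ] [0.8675 0.0283 0.03  ] 352 [317.892  120.9659]
 tray? [0.3969 0.2389 0.015 ] [0.5467 0.45   0.0293] 380 [193.9395 244.0447]
 tray? [ 0.0126 -0.0838  0.015 ] [0.088  0.0872 0.0292] 305 [315.0361 385.8984]
 lidblue [0.7096 0.05   0.1209] [0.7207 0.1628 0.256 ] 112 [268.7143 146.6161]
 lidblue [0.7067 0.011  0.2422] [0.7141 0.0526 0.2547] 29 [299.7931 148.0345]
side
 green [ 0.5435 -0.3105  0.0437] 218 [400.1193 312.9587]
 green [ 0
[... 682 characters left out ...]
123] 136 [298.9779 224.9779]
 red [ 0.5381 -0.0276  0.0841] 42 [314.1429 231.4286]
 red [0.4545 0.0003 0.1288] 59 [279.9661 233.1864]
 tray? [0.3968 0.2347 0.015 ] [0.548  0.4505 0.026 ] 387 [214.509  186.5891]
 tray? [0.5599 0.0642 0.0153] [0.5699 0.1714 0.03  ] 67 [286.8657 208.7761]
 tray? [ 0.5431 -0.1944  0.015 ] [ 0.6876 -0.0228  0.0299] 246 [357.3252 263.4553]
 tray? [ 0.6692 -0.3202  0.0155] [ 0.699  -0.2705  0.0299] 67 [430.4328 278.7015]
 tray? [ 0.021  -0.0684  0.015 ] [ 0.0702 -0.0178  0.0298] 150 [149.8067 388.0267]
 lidblue [ 0.1219 -0.5286  0.12  ] [1.2468 0.9257 0.9582] 33375 [519.9884  61.5601]
 lidblue [ 0.1219 -0.508   0.1206] [0.7206 0.1615 0.9582] 668 [371.4162 161.8653]
```

View pics/crop1.png

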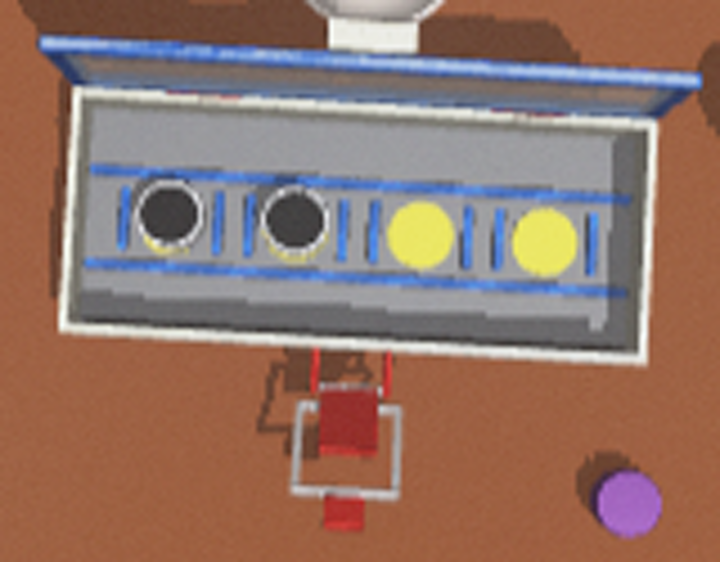

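```bash
cat >> h.py <<'E'
def darks(p,d,c):
    C=cloud(d,c); out=[]
    m=(p.max(-1)<80)&(C[...,0]>.3)&(C[...,0]<.8)
    for ce,a,l in blobs(m,15):
        z=np.median(C[l][:,2])
        if a<200 and (.078<z<.09 or .035<z<.05) : out.append((ray(*ce,.0845 if z>.06 else .044,c),a,ce))
    return out
def greens2(p,d,c,z=.043):
    H=hsv(p); out=[]
    m=(H[...,0]>45)&(H[...,0]<85)&(H[...,1]>100)&(H[...,2]>125)
    return [(ray(*ce,z,c),a,ce) for ce,a,l in blobs(m)]
E
python3 - <<'E'
from h import *
np.set_printoptions(precision=4,suppress=True)
for n in("top","side"):
    p,d,c=shot(n); H=hsv(p); C=cloud(d,c)
    print(n, p[187,328],H[187,328],p[215,418],H[215,418],p[183,273])
    for q in greens2(p,d,c): print(" green",*q)
    for q in darks(p,d,c): print(" dark",*q)
    m=(H[...,0]>18)&(H[...,0]<40)&(H[...,1]>110)&(H[...,2]>110)&(abs(C[...,0]-.62)<.05)&(abs(C[...,1])<.18)
    for ce,a,l in blobs(m): print(" yellow",ray(*ce,.045,c),a,ce)
    if n=="top":
        # rim strips: ends and front via white mask at z~.105, centre line fits
        m=(H[...,2]>150)&(H[...,1]<70)&(C[...,2]>.099)&(C[...,2]<.109)&(C[...,0]<.75)&(C[...,0]>.5)
        v,u=np.nonzero(m); W=np.array([ray(x,y,.105,c)[:2] for x,y in zip(u,v)])
        r=np.array([.0724,1])/np.hypot(.0724,1); nx=np.array([r[1],-r[0]])
        s=W@r; t=W@nx
        hist,e=np.histogram(t,40); print(np.c_[e[:-1],hist].T)
        f=t<t.min()+.015; print("front line",np.polyfit(s[f],t[f],1),"t",np.median(t[f]),"s range",np.percentile(s,[.5,99.5]))
E
```

```text
top [101 230 235] [ 29 145 235] [117 192 103] [ 65 118 192] [60 59 61]
 green [ 0.5449 -0.3076  0.043 ] 131 [418.0458 213.9237]
 green [ 0.5453 -0.3961  0.043 ] 124 [448.3952 213.379 ]
 green [ 0.4596 -0.3951  0.043 ] 131 [448.8397 243.0305]
 green [ 0.4547 -0.3134  0.043 ] 129 [420.7442 245.1473]
 dark [0.6915 0.2764 0.044 ] 34 [215.4118 165.8235]
 dark [0.6393 0.11   0.0845] 109 [272.1927 182.156 ]
 dark [0.6339 0.032  0.0845] 109 [300.1101 183.7064]
 yellow [ 0.6269 -0.0477  0.045 ] 152 [328.     186.7632]
 yellow [ 0.6214 -0.1273  0.045 ] 157 [355.5159 188.2994]
[[  0.4989   0.5049   0.5109   0.5169   0.5229   0.5289   0.535    0.541
    0.547    0.553    0.559    0.565    0.5711   0.5771   0.5831   0.5891
    0.5951   0.6011   0.6071   0.6132   0.6192   0.6252   0.6312   0.6372
    0.6432   0.6493   0.6553   0.6613   0.6673   0.6733   0.6793   0.6854
    0.6914   0.6974   0.7034   0.7094   0.7154   0.7215   0.7275   0.7335]
 [  4.       0.       0.       0.       0.       0.       0.       0.
    0.     198.      24.       7.       9.      10.       8.       9.
    8.       6.  
[... 199 characters left out ...]
front line [-0.0297  0.5028] t 0.5007726670553011 s range [-0.142   0.2175]
side [139 133 132] [116  13 139] [ 44  81 156] [ 10 183 156] [ 90 112 140]
 green [ 0.5443 -0.3105  0.043 ] 230 [400.287  312.8348]
 green [ 0.545  -0.3977  0.043 ] 258 [431.0969 339.4109]
 green [ 0.4543 -0.3158  0.043 ] 261 [375.5977 340.908 ]
 green [ 0.4595 -0.3975  0.043 ] 299 [406.107  366.5518]
 dark [0.3035 1.2285 0.0845] 18 [33.0556 65.5   ]
 dark [0.6896 0.2709 0.044 ] 91 [284.7912 154.4835]
 dark [0.6413 0.1092 0.0845] 73 [308.0274 181.5479]
 dark [0.6367 0.0311 0.0845] 82 [326.2927 197.9024]
 yellow [ 0.6286 -0.0492  0.045 ] 170 [345.0235 225.7529]
 yellow [ 0.6231 -0.1288  0.045 ] 189 [365.5661 244.9312]
```

```bash
cat >> h.py <<'E'
TO=np.array([.631,-.0087]); YAW=-.071
TX=np.array([np.cos(YAW),np.sin(YAW)]); TY=np.array([-np.sin(YAW),np.cos(YAW)])
def tub(x,y): return TO+x*TX+y*TY
def intub(q): return np.array([(q[:2]-TO)@TX,(q[:2]-TO)@TY])
def rot(psi): return (R.from_euler("z",psi)*R.from_rotvec([np.pi,0,0])).as_rotvec()
def find(kind,z):
    """list of fused xy (top, averaged with side when within 12 mm)"""
    r={}
    for n in("top","side"):
        p,d,c=shot(n)
        if kind=="green": r[n]=[q[:2] for q,a,ce in greens2(p,d,c,z) if a>40]
        else: r[n]=[q[:2] for q,a,ce in darks(p,d,c) if a>40 and abs(q[2]-z)<.01]
    out=[]
    for t in r["top"]:
        m=[s for s in r["side"] if np.hypot(*(s-t))<.012]
        out.append(((t+m[0])/2 if m else t, bool(m)))
    return out
OPEN=.72; ZT=.20
def pick(xy,zb,psi):
    ctrl.set_gripper(OPEN)
    ctrl.move_ptp([*xy,ZT],rot(psi))
    ctrl.servo_line([*xy,zb+.011],speed=.15)
    ctrl.set_gripper(0.)
    w=ctrl.get_gripper_width()*87
    ctrl.servo_line([*xy,ZT],speed=.2)
    return w, ctrl.get_gripper_width()*87
def place(xy,zb,psi):
    ctrl.servo_line([*xy,ZT],rot(psi),speed=.3)
    ctrl.servo_line([*xy,zb+.0125],speed=.12)
    ctrl.set_gripper(OPEN)
    ctrl.servo_line([*xy,ZT],speed=.25)
E
python3 - <<'E'
from h import *
np.set_printoptions(precision=4,suppress=True)
for i,(pl,dst) in enumerate([(.12,(.472,.39)),(.04,(.472,.30))]):
    D=find("dark",.0845); e=tub(0,pl)
    q=min((x for x,_ in D),key=lambda x:np.hypot(*(x-e))); print(D,intub(q))
    if np.hypot(*(q-e))>.035: print("bad"); break
    print(pick(q,.0445,YAW), ctrl.get_time_s())
    place(dst,.004,0.)
    print(ctrl.get_time_s(),ctrl.get_ft_force())
print(find("dark",.044),find("green",.043))
p,_=ctrl.camera("top"); s,_=ctrl.camera("side")
cv2.imwrite("pics/a1.png",np.vstack([p[100:300,140:480],s[100:400,140:480]]))
E
```

```text
[(array([0.6403, 0.1097]), True), (array([0.6355, 0.0315]), True)] [0.0008 0.1188]
(41.39382633792343, 41.3548675288593) 6.0583
10.55 [-0.0338 -0.0345 -1.3806]
[(array([0.6353, 0.0315]), True)] [0.0015 0.0404]
(41.21138712002948, 41.44179986372051) 14.8417
19.2917 [ 0.2488  0.4915 -0.8562]
[] [(array([ 0.5445, -0.3091]), True), (array([ 0.5451, -0.3969]), True), (array([ 0.4597, -0.3963]), True), (array([ 0.4545, -0.3146]), True)]
```

View pics/a1.png

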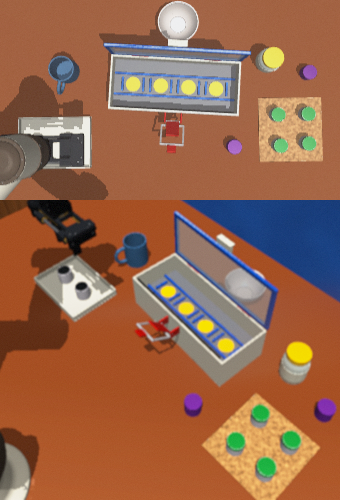

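The picture shows both empties upright in the tray, the four discs free, and the green tins untouched.

```bash
python3 - <<'E'
from h import *
np.set_printoptions(precision=4,suppress=True)
L=[]
for n in("top","side"):
    p,d,c=shot(n); H=hsv(p); C=cloud(d,c)
    m=(H[...,0]>18)&(H[...,0]<40)&(H[...,1]>110)&(H[...,2]>110)&(abs(C[...,0]-.63)<.05)&(abs(C[...,1])<.18)
    Y=sorted([ray(*ce,.045,c)[:2] for ce,a,l in blobs(m,60)],key=lambda q:q[1]); L.append(Y)
Y=np.mean(L,0); print(Y); d=Y[3]-Y[0]; yaw=np.arctan2(-d[0],d[1]); o=Y.mean(0); print(o,yaw,np.hypot(*d))
s=open("h.py").read().replace("TO=np.array([.631,-.0087]); YAW=-.071",f"TO=np.array([{o[0]:.4f},{o[1]:.4f}]); YAW={yaw:.4f}")
open("h.py","w").write(s)
import importlib,h; importlib.reload(h); from h import *
for pl in (.12,.04,-.04,-.12):
    G=[x for x,_ in find("green",.043) if x[1]<-.2]
    q=max(G,key=lambda x:x[1]+.3*x[0]); 
    others=[x-q for x in G if x is not q]; print(q,len(G),[np.round(o,3) for o in others])
    if any(abs(o[0])<.045 and abs(o[1])<.07 for o in others): print("crowded"); break
    print(pick(q,.003,0.))
    place(tub(0,pl),.0445,YAW)
    print(ctrl.get_time_s())
p,_=ctrl.camera("top"); s,_=ctrl.camera("side")
cv2.imwrite("pics/a2.png",np.vstack([p[100:300,140:480],s[100:400,140:480]]))
E
```

```text
[[ 0.6222 -0.128 ]
 [ 0.6277 -0.0484]
 [ 0.6331  0.0314]
 [ 0.6387  0.1111]]
[ 0.6304 -0.0085] -0.06874072585116413 0.23967878516016905
[ 0.5444 -0.3092] 4 [array([ 0.001, -0.088]), array([-0.085, -0.087]), array([-0.09 , -0.005])]
(41.385089632088416, 41.39024384763029)
29.5333
[ 0.4545 -0.3147] 3 [array([ 0.091, -0.082]), array([ 0.005, -0.082])]
(41.282109885835425, 41.65607099862093)
38.75
[ 0.545  -0.3968] 2 [array([-0.085,  0.001])]
(41.01032206878254, 41.43281830340829)
47.7667
[ 0.4596 -0.3963] 1 []
(41.29925186895844, 41.1219340457212)
56.4667
```

View pics/a2.png

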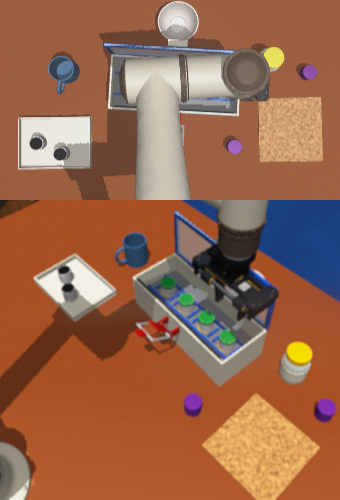

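The four full tins stand in the tub. One empty seems shifted in the tray at (60,153) in the crop, so I'll clear the arm and measure.

```bash
python3 - <<'E'
from h import *
np.set_printoptions(precision=4,suppress=True)
ctrl.servo_line([.42,-.30,.30],rot(0),speed=.35); ctrl.set_gripper(0.)
print("tub",[(np.round(intub(x),4),k) for x,k in find("green",.0845)])
print("tray",[(x-[.472,.3445],k) for x,k in find("dark",.044)])
for n in("top","side"):
    p,d,c=shot(n); H=hsv(p); C=cloud(d,c)
    m=((H[...,0]<8)|(H[...,0]>172))&(H[...,1]>150)&(C[...,2]>.05)
    for ce,a,l in blobs(m,5):
        q=C[l].mean(0); print(n," red",intub(q),q[2],C[l][:,2].max(),a,ce)
    ok=(abs((C[...,:2]-TO)@TY)<.19)&(C[...,2]>.2)&(C[...,2]<.27)&((C[...,:2]-TO)@TX>.03)&((C[...,:2]-TO)@TX<.15)
    P=C[ok]; print("lid", [ (np.median((P[s][:,:2]-TO)@TX),s.sum(),zz) for zz in(.205,.22,.235,.25) for s in [abs(P[:,2]-zz)<.008] if s.sum()], P[:,2].max())
p,_=ctrl.camera("side"); cv2.imwrite("pics/a3.png",cv2.resize(p[120:300,160:440],None,fx=2.8,fy=2.8,interpolation=cv2.INTER_CUBIC))
E
```

```text
tub [(array([0.0006, 0.1186]), True), (array([0.0009, 0.0452]), True)]
tray [(array([-0.0001,  0.0457]), True), (array([-0.0317, -0.0225]), True)]
top  red [-0.0903  0.0233] 0.08969781672882846 0.09412559831221468 16 [304.4375 216.5625]
top  red [-0.0918 -0.0215] 0.09014365001583197 0.09537339381875487 18 [320.5 218. ]
top  red [-0.1216  0.0005] 0.11680774038826286 1.339319457894107 179 [312.0447 228.5978]
top  red [-0.1738  0.0003] 0.15074644148212282 1.339319457894107 59 [311.0847 248.7966]
lid [(np.float64(0.07515465246520991), np.int64(97), 0.205), (np.float64(0.07507623941965608), np.int64(134), 0.22), (np.float64(0.07510098638448577), np.int64(111), 0.235), (np.float64(0.07838674633504622), np.int64(603), 0.25)] 0.2698965695056552
side  red [-0.1143 -0.0086] 0.1084361930439286 0.9581612203701718 195 [302.1846 226.3846]
side  red [-0.1752 -0.0028] 0.12837632701432955 0.13427785928911973 65 [280.1692 232.9692]
lid [(np.float64(0.07590085750956052), np.int64(5), 0.205)] 0.2072932379396618
```

View pics/a3.png

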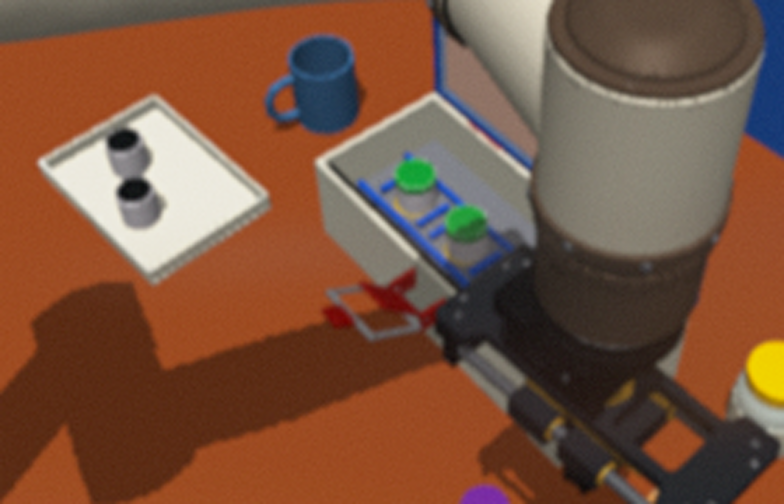

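The arm still hides part of the tub, so I'll swing clear to the left.

```bash
python3 - <<'E'
from h import *
np.set_printoptions(precision=4,suppress=True)
ctrl.goto_joints([1.554, 0.385, 0.008, 0, -1.194, -0.259])
for n in("top","side"):
    p,d,c=shot(n); print(n,[(np.round(intub(q),4),a) for q,a,ce in greens2(p,d,c,.0845)])
    C=cloud(d,c); 
    for nm,lo,hi in(("bailregion",.1,.17),):
        X=(C[...,:2]-TO)@TX; Y=(C[...,:2]-TO)@TY
        m=(X>-.2)&(X<-.095)&(abs(Y)<.05)&(C[...,2]>.1)&(C[...,2]<.2)
        for lo in np.arange(-.2,-.095,.01):
            s=m&(X>=lo)&(X<lo+.01); 
            if s.sum(): print("  x%.3f n%d ymin %.3f ymax %.3f z %.3f %.3f"%(lo,s.sum(),Y[s].min(),Y[s].max(),np.median(C[s][:,2]),C[s][:,2].max()))
print(ctrl.get_time_s())
p,_=ctrl.camera("top"); cv2.imwrite("pics/a4.png",cv2.resize(p[135:260,235:395],None,fx=4.5,fy=4.5,interpolation=cv2.INTER_CUBIC))
E
```

```text
top [(array([0.0003, 0.1201]), np.int32(142)), (array([-0.0004,  0.0404]), np.int32(140)), (array([ 0.0007, -0.0397]), np.int32(141)), (array([ 0.0004, -0.1195]), np.int32(138))]
  x-0.190 n14 ymin -0.011 ymax 0.011 z 0.132 0.138
  x-0.180 n36 ymin -0.010 ymax 0.012 z 0.131 0.139
  x-0.170 n66 ymin -0.031 ymax 0.034 z 0.121 0.129
  x-0.160 n22 ymin -0.031 ymax 0.032 z 0.117 0.123
  x-0.150 n16 ymin -0.031 ymax 0.032 z 0.108 0.116
  x-0.140 n60 ymin -0.031 ymax 0.033 z 0.123 0.129
  x-0.130 n51 ymin -0.030 ymax 0.033 z 0.113 0.122
  x-0.120 n31 ymin -0.016 ymax 0.017 z 0.104 0.108
  x-0.110 n1 ymin 0.010 ymax 0.010 z 0.101 0.101
side [(array([0.0009, 0.1172]), np.int32(132)), (array([0.0005, 0.0381]), np.int32(137)), (array([ 0.0011, -0.0427]), np.int32(159)), (array([ 0.0006, -0.122 ]), np.int32(171))]
  x-0.190 n16 ymin -0.012 ymax 0.010 z 0.131 0.133
  x-0.180 n32 ymin -0.014 ymax 0.009 z 0.130 0.133
  x-0.170 n63 ymin -0.034 ymax 0.032 z 0.121 0.128
  x-0.160 n24 ymin -0.035 ymax 0.034 z 0.115 0.120
  x-0.150 n16 ymin -0.035 ymax 0.033 z 0.109 0.126
  x-0.140 n55 ymin -0.034 ymax 0.031 z 0.123 0.127
  x-0.130 n31 ymin -0.021 ymax 0.014 z 0.111 0.119
  x-0.120 n17 ymin -0.020 ymax 0.017 z 0.103 0.108
62.475
```

View pics/a4.png

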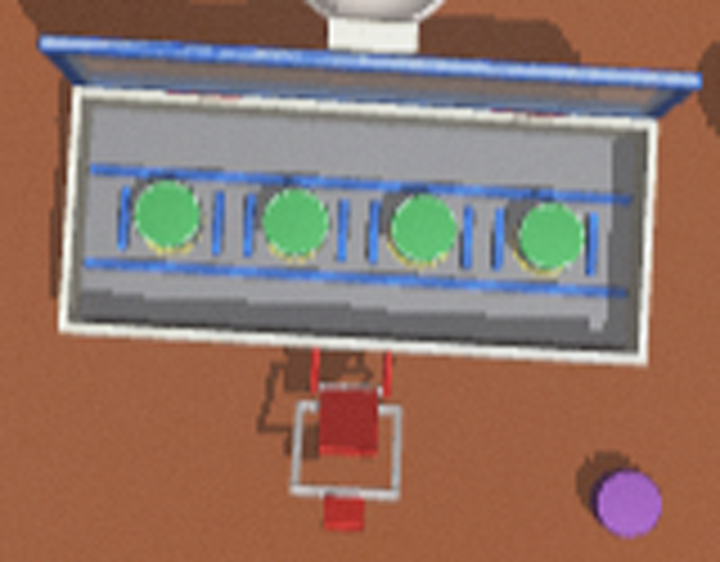

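Tins are all centred to under 2 mm, both empties are in the tray, and the lid is about upright. Next I'll push the lid down from behind, clear of the keeper.

```bash
cat >> h.py <<'E'
def T3(x,y,z): return [*tub(x,y),z]
def lidpos(th,r,y,w=.0095,extra=0.):
    o=.008+w*np.sin(th)+extra
    return T3(.075-r*np.cos(th)+o*np.sin(th), y, .1055+r*np.sin(th)+o*np.cos(th))
E
python3 - <<'E'
from h import *
np.set_printoptions(precision=3,suppress=True)
q=rot(YAW); Y=.08
ctrl.move_ptp(T3(0,.15,.36),q)
ctrl.servo_line(T3(.125,Y,.36),q,speed=.25)
ctrl.servo_line(T3(.125,Y,.21),speed=.15)
for th in np.arange(1.62,.01,-.1):
    r=.105+.02*(1.62-th)/1.6
    ctrl.servo_line(lidpos(th,r,Y),speed=.1); print("%.2f"%th,ctrl.get_ft_force())
ctrl.servo_line(lidpos(.015,.125,Y),speed=.05); print(ctrl.get_ft_force(),ctrl.get_time_s())
E
```

```text
1.62 [-0.09   0.374  0.849]
1.52 [ 0.024 -0.111 -0.016]
1.42 [ 0.263 -0.286  0.259]
1.32 [ 0.102  0.3   -0.309]
1.22 [ 0.225 -0.463  0.486]
1.12 [0.335 0.772 0.285]
1.02 [-0.238 -0.571  0.179]
0.92 [0.31  0.692 0.519]
0.82 [-0.813  0.009  0.23 ]
0.72 [-0.475  0.632 -0.12 ]
0.62 [-1.263 -0.066  0.279]
0.52 [ 0.182 -0.233 -0.343]
0.42 [ 0.023 -0.091 -0.455]
0.32 [-0.697  0.641  0.197]
0.22 [-0.624  1.024 -0.216]
0.12 [-0.351  0.205  0.302]
0.02 [0.424 0.972 2.023]
[1.138 1.058 4.661] 71.8417
```

```bash
cat >> h.py <<'E'
def latch():
    for n in("top","side"):
        p,d,c=shot(n); C=cloud(d,c)
        X=(C[...,:2]-TO)@TX; Y=(C[...,:2]-TO)@TY; Z=C[...,2]
        s=(abs(Y-.1)<.05)&(X>-.065)&(X<.06)&(Z>.08)&(Z<.2)
        if s.sum()>20: print(n,"lid z=a*x+b",np.polyfit(X[s],Z[s],1))
        m=(X>-.2)&(X<-.03)&(abs(Y)<.037)&(Z>.06)&(Z<.2)
        for lo in np.arange(-.2,-.04,.01):
            s=m&(X>=lo)&(X<lo+.01)
            if s.sum()>3: print("  x%.3f n%d y %.3f %.3f z %.3f %.3f"%(lo,s.sum(),Y[s].min(),Y[s].max(),np.median(Z[s]),Z[s].max()))
        cv2.imwrite(f"/tmp/{n}.png",p)
E
python3 - <<'E'
from h import *
ctrl.servo_line(T3(-.05,.08,.25),speed=.2)
ctrl.servo_line(T3(-.2,.3,.3),speed=.3)
latch()
t=cv2.imread("/tmp/top.png")[135:260,235:395]; s=cv2.imread("/tmp/side.png")[150:300,230:420]
cv2.imwrite("pics/a5.png",np.vstack([cv2.resize(t,(570,445)),cv2.resize(s,(570,450))])[:600*2:1][:890])
cv2.imwrite("pics/a5.png",cv2.resize(cv2.imread("pics/a5.png"),None,fx=.67,fy=.67))
E
```

```text
top lid z=a*x+b [-0.03381718  0.11510698]
  x-0.190 n14 y -0.010 0.011 z 0.132 0.135
  x-0.180 n36 y -0.010 0.012 z 0.129 0.136
  x-0.170 n66 y -0.032 0.034 z 0.121 0.130
  x-0.160 n22 y -0.031 0.032 z 0.117 0.125
  x-0.150 n16 y -0.031 0.032 z 0.108 0.114
  x-0.140 n65 y -0.031 0.033 z 0.123 0.131
  x-0.130 n62 y -0.030 0.034 z 0.110 0.121
  x-0.120 n71 y -0.030 0.032 z 0.099 0.110
  x-0.110 n55 y -0.023 0.024 z 0.091 0.101
  x-0.100 n27 y -0.023 0.025 z 0.087 0.096
  x-0.090 n61 y -0.023 0.025 z 0.130 0.137
  x-0.080 n83 y -0.035 0.036 z 0.126 0.131
  x-0.070 n100 y -0.037 0.037 z 0.124 0.133
  x-0.060 n101 y -0.037 0.037 z 0.125 0.131
  x-0.050 n92 y -0.036 0.035 z 0.117 0.130
side lid z=a*x+b [-0.02917762  0.11456802]
  x-0.190 n19 y -0.013 0.010 z 0.130 0.135
  x-0.180 n29 y -0.013 0.009 z 0.128 0.133
  x-0.170 n59 y -0.036 0.032 z 0.121 0.127
  x-0.160 n27 y -0.035 0.033 z 0.116 0.120
  x-0.150 n15 y -0.034 0.032 z 0.108 0.126
  x-0.140 n60 y -0.034 0.032 z 0.122 0.129
  x-0.130 n35 y -0.036 0.014 z 0.112 0.118
  x-0.120 n53 y -0.035 0.033 z 0.097 0.109
  x-0.110 n47 y -0.033 0.021 z 0.089 0.096
  x-0.100 n43 y -0.028 0.022 z 0.082 0.092
  x-0.090 n125 y -0.027 0.023 z 0.122 0.134
  x-0.080 n207 y -0.037 0.035 z 0.092 0.131
  x-0.070 n98 y -0.037 0.035 z 0.125 0.130
  x-0.060 n92 y -0.037 0.037 z 0.125 0.130
  x-0.050 n60 y -0.037 0.035 z 0.116 0.128
```

View pics/a5.png

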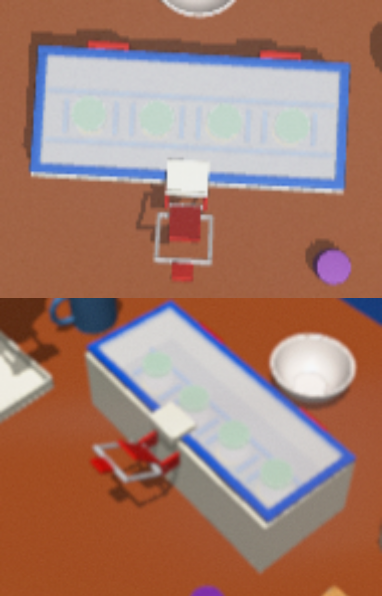

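The lid is shut at about 0.03 rad with tins in place and the latch undisturbed: lever near 0.13 and the bar out front. Next I'll flip the loop, pushing the tab along its arc from outside.

```bash
python3 - <<'E'
from h import *
np.set_printoptions(precision=3,suppress=True)
px,pz=-.1122,.0865; w=.0095
q=rot(YAW)
ctrl.move_ptp(T3(-.22,0,.26),q)
ctrl.servo_line(T3(-.22,0,.12),speed=.15)
for a in np.radians(np.arange(28,109,6)):
    x=px-.0845*np.cos(a)-.0035*np.sin(a)-w; z=pz+.0845*np.sin(a)-.014
    ctrl.servo_line(T3(x,0,z),speed=.08); print(round(np.degrees(a)),ctrl.get_ft_force())
ctrl.servo_line(T3(x-.03,0,z+.02),speed=.1)
ctrl.servo_line(T3(-.2,.3,.3),speed=.3)
latch(); print(ctrl.get_time_s())
t=cv2.imread("/tmp/top.png")[135:260,235:395]; s=cv2.imread("/tmp/side.png")[150:300,230:420]
cv2.imwrite("pics/a6.png",np.vstack([cv2.resize(t,(380,297)),cv2.resize(s,(380,300))]))
E
```

```text
28 [-0.098 -0.392  0.195]
34 [-1.336 -0.01   1.287]
40 [-4.744 -0.941  2.994]
46 [-0.746  0.713  0.735]
52 [-0.442  0.561 -0.454]
58 [ 0.12   0.315 -0.554]
64 [ 0.255  0.039 -0.366]
70 [ 0.622  0.147 -0.769]
76 [-0.268  0.181  0.061]
82 [-0.302  0.252  0.043]
88 [ 0.195  0.035 -0.238]
94 [-0.228 -0.448 -0.127]
100 [ 0.523 -0.294  0.452]
106 [-0.096 -1.095  0.869]
top lid z=a*x+b [-0.029  0.115]
  x-0.140 n51 y -0.016 0.016 z 0.124 0.131
  x-0.130 n49 y -0.016 0.017 z 0.115 0.121
  x-0.120 n66 y -0.030 0.032 z 0.099 0.110
  x-0.110 n71 y -0.032 0.032 z 0.091 0.105
  x-0.100 n41 y -0.031 0.032 z 0.090 0.113
  x-0.090 n76 y -0.030 0.033 z 0.128 0.137
  x-0.080 n91 y -0.035 0.036 z 0.128 0.138
  x-0.070 n102 y -0.037 0.037 z 0.128 0.150
  x-0.060 n100 y -0.037 0.037 z 0.126 0.154
  x-0.050 n93 y -0.036 0.035 z 0.117 0.128
side lid z=a*x+b [-0.028  0.114]
  x-0.140 n42 y -0.018 0.014 z 0.124 0.127
  x-0.130 n30 y -0.021 0.016 z 0.113 0.119
  x-0.120 n48 y -0.035 0.031 z 0.098 0.109
  x-0.110 n63 y -0.035 0.033 z 0.090 0.101
  x-0.100 n56 y -0.035 0.033 z 0.091 0.112
  x-0.090 n151 y -0.035 0.032 z 0.120 0.134
  x-0.080 n232 y -0.036 0.036 z 0.114 0.136
  x-0.070 n95 y -0.036 0.036 z 0.134 0.146
  x-0.060 n81 y -0.037 0.036 z 0.125 0.150
  x-0.050 n42 y -0.037 0.037 z 0.117 0.128
81.725
```

View pics/a6.png

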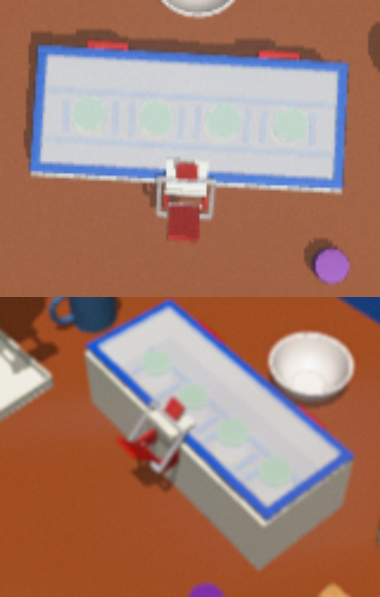

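The loop lies over the keeper with its bar on the flat top behind the lip, and the lever is still open. Now press the lever along its arc.

```bash
python3 - <<'E'
from h import *
np.set_printoptions(precision=3,suppress=True)
w=.0095
def P(phi,r,extra=0.):
    e=np.array([-np.cos(phi),np.sin(phi)]); m=np.array([-np.sin(phi),-np.cos(phi)])
    c=np.array([-.101,.082])+r*e-m*(.0025+w*abs(np.sin(phi))+extra); return T3(c[0],0,c[1])
ctrl.move_ptp(T3(-.13,0,.26),rot(YAW))
p0=P(np.radians(50),.044,.008)
ctrl.servo_line(p0[:2]+[.2],speed=.2)
ctrl.servo_line(p0,speed=.1); print(ctrl.get_ft_force())
for g in list(range(48,-58,-6))+[-60]:
    ctrl.servo_line(P(np.radians(g),np.interp(g,[-60,48],[.05,.044])),speed=.07); print(g,ctrl.get_ft_force())
p=ctrl.get_ee_pos(); d=np.array([*(-TX*.05),.0])
ctrl.servo_line(list(p+d),speed=.1)
ctrl.servo_line(T3(-.2,0.05,.25),speed=.2); ctrl.servo_line(T3(-.2,.3,.3),speed=.3)
latch(); print(ctrl.get_time_s())
t=cv2.imread("/tmp/top.png")[135:260,235:395]; s=cv2.imread("/tmp/side.png")[150:300,230:420]
cv2.imwrite("pics/a7.png",np.vstack([cv2.resize(t,(380,297)),cv2.resize(s,(380,300))]))
E
```

```text
[-0.285 -0.552  0.529]
48 [ 0.547 -0.134 -0.257]
42 [0.898 0.051 0.469]
36 [ 0.343  0.602 -0.607]
30 [-0.096  0.22   0.072]
24 [ 0.391  0.139 -0.254]
18 [-0.616  0.617 -0.203]
12 [-0.173 -0.678  0.335]
6 [0.946 0.629 0.351]
0 [-0.468 -0.205 -0.433]
-6 [ 0.707 -0.277 -0.272]
-12 [-0.143  0.153  1.138]
-18 [ 0.12  -0.057 -0.214]
-24 [-0.242  0.212  0.125]
-30 [0.119 0.098 0.289]
-36 [ 0.895  0.271 -0.354]
-42 [ 0.766 -0.027  0.465]
-48 [0.815 0.194 0.116]
-54 [-1.273 -0.126 -0.386]
-60 [0.601 0.861 1.565]
top lid z=a*x+b [-0.005  0.113]
  x-0.120 n25 y -0.016 0.018 z 0.066 0.074
  x-0.110 n60 y -0.029 0.033 z 0.080 0.093
  x-0.100 n41 y -0.032 0.033 z 0.087 0.106
  x-0.090 n83 y -0.032 0.033 z 0.128 0.141
  x-0.080 n81 y -0.036 0.036 z 0.125 0.155
  x-0.070 n101 y -0.037 0.037 z 0.120 0.127
  x-0.060 n102 y -0.037 0.037 z 0.121 0.128
  x-0.050 n94 y -0.036 0.035 z 0.113 0.128
side lid z=a*x+b [-0.001  0.112]
  x-0.120 n33 y -0.021 0.017 z 0.065 0.073
  x-0.110 n117 y -0.035 0.029 z 0.076 0.091
  x-0.100 n69 y -0.035 0.033 z 0.088 0.104
  x-0.090 n190 y -0.035 0.032 z 0.123 0.140
  x-0.080 n183 y -0.037 0.036 z 0.100 0.152
  x-0.070 n62 y -0.036 0.037 z 0.120 0.146
  x-0.060 n81 y -0.035 0.037 z 0.121 0.126
  x-0.050 n58 y -0.037 0.037 z 0.113 0.121
92.0
```

View pics/a7.png

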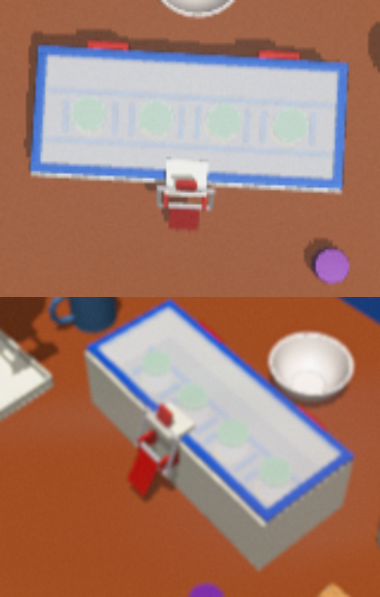

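The bar is hooked behind the lip, the lever is down and the lid is tight. One last check of the lever angle, the tray and the tins, with the arm clear.

```bash
python3 - <<'E'
from h import *
np.set_printoptions(precision=4,suppress=True)
ctrl.servo_line(T3(-.25,-.3,.3),speed=.35)
print("tray",[(x-[.472,.3445],k) for x,k in find("dark",.044)])
p,d,c=shot("top"); H=hsv(p)
print([np.round(intub(ray(*ce,.0845,c)),4) for ce,a,l in blobs((H[...,0]>45)&(H[...,0]<85)&(H[...,1]>25)) if a>60])
for n in("side","top"):
    p,d,c=shot(n); H=hsv(p); C=cloud(d,c); X=(C[...,:2]-TO)@TX; Y=(C[...,:2]-TO)@TY
    m=((H[...,0]<5)|(H[...,0]>174))&(H[...,1]>190)&(X<-.1)&(X>-.16)&(abs(Y)<.016)&(C[...,2]<.08)&(C[...,2]>.02)
    if m.sum()>10: print(n,m.sum(),C[m][:,2].min(),"lever angle",np.pi/180*57+np.arctan(np.polyfit(C[m][:,2],X[m],1)[0]**-1), X[m].min())
print(ctrl.get_time_s())
E
```

```text
tray [(array([-0.0001,  0.0455]), True), (array([-0.0317, -0.0225]), True)]
[array([-0.0002,  0.1216]), array([-0.0004,  0.041 ]), array([ 0.0014, -0.0404]), array([-0.0001, -0.1206])]
side 36 0.05024364637868606 lever angle 2.1098985651430713 -0.12018224323809155
94.1167
```

```bash
python3 -c "
from plant import ctrl
print(ctrl.job_done())"
```

```text
the job is handed in; nothing more can be done
None
```

I handed the job in after about 94 s of the 210 s limit: both empty tins are upright in the tray, all four full tins are centred in the tub to within about 2 mm, and the lid is latched tight with the lever fully down (the hand-in call returned no verdict).

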